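Raise and lock the telescoping chart lamp

TASK

Raise the chart lamp to its preset height: twist its head anticlockwise (seen from above) to unlock the telescoping stem, draw it gently up until you feel it come against the sprung stop hidden in the sleeve, ease off the stop and there twist it fully back clockwise to lock it, so that it stays up when you let go. Do not force the stem up or round against the lock or the stop (stay well below 20 N), and leave the other things on the table where they lie.

Things in the scene. Friction and masses are not known exactly. Their poses are not given: they have to be found in the camera images.
- lamp: Fixed foot and sleeve of the chart lamp: a grey disc of 110 mm diameter, 18 mm high, carrying an upright aluminium tube of 44 mm diameter with a black ribbed collar (57 mm across) at the top, ending 122 mm above the table. Origin on the tube's axis at table level; z is the axis, up; x is where the head points when locked at twist 0.
- lamp_collar (a point): Centre of the collar's top, on the axis, 122 mm above the table. Inside the sleeve a lug on the stem, 16 mm from the axis, runs in a hidden slot: the stem lifts more than about 2 mm only when turned to 0.75 rad or more, and turns back to locked only at the very bottom or in the locking recess just below the upper stop.
- lamp_stem: The moving part: a steel stem, 18 mm diameter, coming out of the sleeve, with the bar-shaped aluminium lamp head on its upper end; about 0.4 kg in all. It slides up and turns about the sleeve's axis. Unlocked, it sinks back by its weight if let go. Origin on the axis, at table level when down, rising with the stem; x points along the head's long end.
- lamp_head (a point): Centre of the lamp head where it sits on the stem, on the axis, half-way up the head: 159 mm above the table when down. The head is a level bar 32 mm wide (y), 24 mm high, with parallel sides, reaching 120 mm to +x and 30 mm to -x. Grip it here across its width, from above; when down, 25 mm of bare stem lies between head and collar. Axes as lamp_stem.
- lamp_slide (a joint): How far the stem is drawn up, m: 0 is down. The hidden preset upper stop is met somewhere from 0.050 to 0.090, different each time: a sprung buffer, 5 N/mm for 4 mm, then hard. From first touch down to 3 mm below, the lug faces the locking recess; pushed over 1.5 mm into the buffer it is past it and will not turn back. Locked, it rests 4 mm below first touch. Sliding takes the weight plus about 1 N.
- lamp_twist (a joint): How far the stem and head are turned, rad: about 0 (0 to 0.08 at the start) is locked, growing anticlockwise seen from above; free to slide from 0.75; end stops at 1.15 and -0.05. Turning takes about 0.07 N m.
- whistle: Orange plastic whistle, 50 mm long, 22 mm high, lying near the lamp. Bystander.
- shackle: Steel D-shackle, 55 mm long, 13 mm high, lying near the lamp. Bystander.
- compass: Round black rubber hand-bearing compass, 72 mm across, 39 mm high, lying near the lamp. Bystander.
- mug: Small white ceramic mug, 72 mm across, 75 mm high. Bystander.
- radio: Red handheld radio lying on its back, 225 mm long with its aerial, 60 mm wide, 39 mm high. Bystander.
- dividers: Brass chart dividers, 155 mm long, 12 mm high, lying flat. Bystander.

How it is judged (in metres and radians):
On the way, in this order (a step that is already met when the one before it is completed fails the run):
1. the stem is unlocked: turned to at least 0.72 rad while still down (value of joint lamp_twist above 0.72 rad and value of joint lamp_slide below 0.02 m), for 0.1 s.
2. the unlocked stem is drawn up at least 40 mm (value of joint lamp_slide above 0.04 m and value of joint lamp_twist above 0.6 rad), for 0.1 s.
At the end, for the whole second after the job is handed in: The stem stands locked in the recess at its preset height: drawn up more than 40 mm, turned back to within 0.25 rad of locked, at rest with nothing holding it, and every bystander within 20 mm of where it lay (value of joint lamp_slide above 0.04 m and value of joint lamp_twist below 0.25 rad and linear speed of lamp_stem below 0.01 m/s and angular speed of lamp_stem below 0.05 rad/s and distance of each of whistle, shackle, compass, mug, radio, dividers from where it was at the start of the episode below 0.02 m); the robot touches nothing.
It fails at once if the lug inside is pressed against the lock or the stop in the sleeve with more than 20 N (contact force between lamp_stem and lamp above 20 N).
It fails at once if one of the other things on the table is moved more than 20 mm (distance of any of whistle, shackle, compass, mug, radio, dividers from where it was at the start of the episode above 0.02 m).
It also fails if it takes over 67 s, if anything falls off the work surface, if the arm or the gripper's body presses on something with over 40 N, if the wrist force passes 120 N, or if a joint passes its speed limit or range.

ROBOT

A 6-joint arm with a two-finger parallel gripper is mounted at the origin on the work surface. World frame = base frame: x ahead of the robot, y to its left, z up, the work surface at z = 0. Lengths are in mm, angles in rad, forces in N, time in s.
With the tool pointing down it reaches from about 300 to 775 mm from the base axis. Payload 14.6 kg.
Tool frame: the origin (TCP) lies at the very end of the fingers, on their centre line; the grasp point (between the pads) lies manip.grip_depth behind it (manip.grip_depth is the distance from the TCP to the grasp point, in mm); x points along the fingers, z is the direction in which the jaws open and shut, and the axes are right-handed (so a half turn about x gives the same grasp; the last joint's range is limited). The gripper opens to 94 mm and grips with 3 to 60 N. Pads are 16 mm wide; open, the fingers measure 119 mm over their backs; the gripper's body (75 mm by 177 mm) begins 78 mm behind the grasp point.
Start: joints at [1.274, 0.3, 1.521, -0, 1.321, -0.067], TCP at [125.279, 535.532, 205.446] pointing down, gripper open.
Joint ranges: [-3.03, 3.03], [-0.79, 2.21], [0.23, 2.52], [-1.04, 4.18], [0, 3.07], [-2.55, 2.55]. Speed limits (rad/s): [2.22, 2.22, 2.57, 3.14, 3.14, 3.14].

INTERFACE

Orientations are given as [roll, pitch, yaw] about the fixed x, y, z axes, in that order (R = Rz(yaw) Ry(pitch) Rx(roll)).
In Python, from cell import manip gives the robot as it stands.
- The arm moves only by the tool step_arm, never from a script. Its argument "commands" is one flat list of numbers, 7 for each row, row after row: the shift along the tool's x, y, z in m, then the turn, a rotation vector about the tool's x, y, z in degrees, then the finger opening in m, from 0 to 0.094. A call has 1 to 5 rows; each row shifts and turns the commanded pose from where the row before left it, along the tool's axes as they then stand; what a row does not reach is not made up. A row lasts 1/8 s, in which the tool goes at most 62.5 mm and 10.7 degrees, less where a joint would pass 70% of its speed; a pose out of reach is approached as far as the arm can. A call with a gripper value outside its range is refused whole. The fingers move at their own pace and stop on an object; "squeeze" is the grip in N (left out, the last holds). Time passes only in rows, so rows that do not move let the fingers close. It gives the time, the measured TCP pose, the force and the opening at its end, in the units of the state.
- manip.read_state(): the state, without advancing time (a new reading comes with each control period).
- manip.camera(name): name is "scene" or "top" or "wrist"; returns the picture (480x640x3 uint8, red, green, blue); there is no depth.
- manip.camera_model(name): a dict with "intrinsics" (3x3 intrinsics, pixels), "k1" (the pictures are not rectified: a ray, as slopes to the right and down, at radius r is drawn at 1 + k1 r^2 times it, then the intrinsics apply), "origin" and "orientation" of the camera in the world; the wrist camera has in their place "tool_from_camera" (4x4, takes a point from camera to tool coordinates, whose origin is the TCP and whose axes are the tool frame's). Camera axes: x right, y up, looking along -z (the intrinsics and any distortion apply to the point x, -y, -z); pixel columns grow to the right and rows downward; lengths in mm; the calibration is good to about 2 mm. A picture is of the moment at which its call begins: read the wrist's pose just before it. camera_model takes no time and is no camera call.
- manip.sign_off(): hands the job in, once; it reports no verdict.
Trained networks look in the newest picture that a camera, given by its name, has taken for a name from the list of things; names that differ only in an ending like _2 or _b are one class to them, and where a whole thing is asked for, a point or a joint stands for the part that bears it (a point fixed in the world has none). Each returns a list of dicts, best first, with "score" (0 to 1); they miss things now and then, are a little off and sometimes report something else, mostly with a low value. They report only what shows in the picture. A call takes as long as a camera call.
- manip.find_in(thing, camera): "centre" ([row, column] in pixels, amid what is visible of it).
- manip.outline_of(thing, camera): "pixels" (480x640 bool, what is visible of it) and "centre" ([row, column] in pixels, amid what is visible of it).
The state is a dict: "clock": time; "joints": joint angles; "qd": joint speeds; "effort": joint torques, N m; "eef_pos": TCP position; "eef_rot": TCP orientation; "wrist_force": force on the tool from outside, world axes, zero at the start; "moment": the same for the moment, N m; "finger_gap": finger opening in mm.
Only numpy, scipy, OpenCV 4.12 (cv2) and the standard library are available. Lean on these libraries where they do the work, as an engineer would, in place of code of your own. Each camera call takes 0.05 s, during which the arm holds its last target. There are 200 camera calls.

## Working session

There is one attempt and no reset: what is moved stays moved. The work goes in short steps, Python scripts to look and compute and a tool call to move; the robot and the scene stay as the last step left them, time stands still between calls to the robot, and variables do not carry over. Pictures are saved under pics/ and viewed, about 8 in all and at most 12, crops included, and the job is handed in when it is done.

Besides the shell and the picture viewer there is one more tool, called after "Emit:" by a JSON object that holds its "method" and its "body", one argument or row to a line. step_arm: Moves the arm, as the interface text tells. Its arguments: {"type":"object","properties":{"commands":{"type":"array"},"squeeze":{"type":"number"}},"required":["commands"]}

```bash
ls; mkdir -p pics
cat > h.py <<'E'
import numpy as np, cv2
from scipy.spatial.transform import Rotation as R
from cell import manip
def T():
    s=manip.read_state(); return np.array(s['eef_pos']),R.from_euler('xyz',s['eef_rot']).as_matrix()
def cam(name):
    m=manip.camera_model(name)
    if name=='wrist':
        p,r=T(); t=np.array(m['tool_from_camera']); return m,r@t[:3,:3],p+r@t[:3,3]
    o=np.array(m['orientation'])
    if o.shape!=(3,3): o=R.from_euler('xyz',o).as_matrix()
    return m,o,np.array(m['origin'])
def K(m):
    return np.array(m['intrinsics']),m['k1']
def ray(name,px):  # px=[row,col]
    m,o,c=cam(name); k,k1=K(m)
    d=np.array([(px[1]-k[0,2])/k[0,0],(px[0]-k[1,2])/k[1,1]]); u=d.copy()
    for _ in range(20): u=d/(1+k1*(u@u))
    v=o@np.array([u[0],-u[1],-1]); return c,v
def onz(name,px,z):
    c,v=ray(name,px); return c+v*(z-c[2])/v[2]
def proj(name,P):
    m,o,c=cam(name); k,k1=K(m); q=o.T@(np.array(P)-c); u=np.array([q[0],-q[1]])/-q[2]
    u=u*(1+k1*(u@u)); return [k[1,1]*u[1]+k[1,2],k[0,0]*u[0]+k[0,2]]
E
python3 - <<'E'
from h import *
print(manip.read_state(), manip.grip_depth)
for n in ['scene','top']:
    print(manip.camera_model(n))
    cv2.imwrite(f'pics/{n}0.png',manip.camera(n)[:,:,::-1])
    for t in ['lamp_head','lamp_collar']:
        print(n,t,manip.find_in(t,n)[:2])
print(manip.camera_model('wrist'))
E
```

```text
pics
{'clock': 0.0, 'joints': array([ 1.27438906e+00,  3.00481959e-01,  1.52161031e+00,  1.12305932e-05,
        1.32071287e+00, -6.65777675e-02]), 'qd': array([ 0.00021537,  0.00115321,  0.00193186,  0.00139275, -0.00086627,
        0.0005207 ]), 'effort': array([ 5.61427732e-04, -5.31784201e+01, -3.52737808e+01,  7.08972942e-02,
        2.43730098e-02, -7.03275646e-05]), 'eef_pos': array([125.20275372, 535.27332533, 204.86801553]), 'eef_rot': array([ 3.06604362,  1.56958379, -1.87617764]), 'wrist_force': array([-0.27092148, -1.33482906, -0.01595508]), 'moment': array([-0.00730496,  0.02554207, -0.00839691]), 'finger_gap': 94.07600942719715} 18.8
{'intrinsics': array([[606.3655583 ,   0.        , 323.42752519],
       [  0.        , 606.3655583 , 242.61119469],
       [  0.        ,   0.        ,   1.        ]]), 'k1': -0.033319299123216795, 'origin': array([1157.750284  , -706.89576754, 1181.4249668 ]), 'orientation': array([ 0.71834055, -0.00231238,  0.69520068])}
scene lamp_head [{'centre': [208.3, 386.5], 'score': 0.86}]
scene lamp_collar [{'centre': [248.4, 365.1], 'score': 0.6
[... 305 characters left out ...]
1048355, -1.55415148])}
top lamp_head [{'centre': [205.0, 248.7], 'score': 0.6}]
top lamp_collar [{'centre': [242.0, 277.4], 'score': 0.86}]
{'intrinsics': array([[392.63937635,   0.        , 320.01971108],
       [  0.        , 392.63937635, 239.84628528],
       [  0.        ,   0.        ,   1.        ]]), 'k1': -0.05465215934884418, 'tool_from_camera': array([[-4.73340392e-04,  2.35788683e-01, -9.71804236e-01,
        -1.79728197e+02],
       [-6.08948776e-04,  9.71804097e-01,  2.35788946e-01,
         6.70475415e+01],
       [ 9.99999703e-01,  7.03387432e-04, -3.16410902e-04,
        -2.06416550e+00],
       [ 0.00000000e+00,  0.00000000e+00,  0.00000000e+00,
         1.00000000e+00]])}
```

View pics/top0.png

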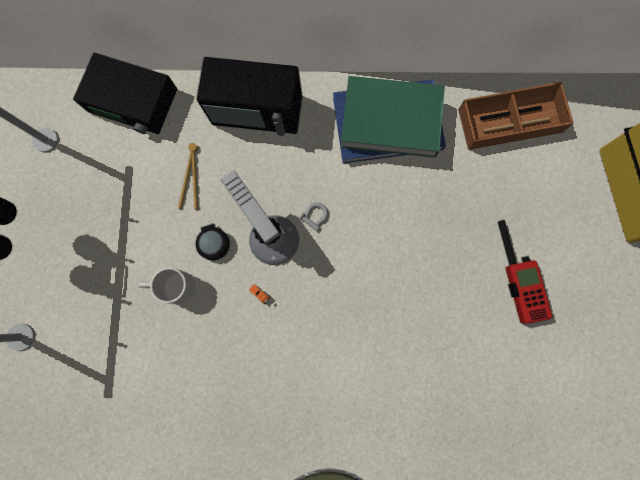

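View pics/scene0.png

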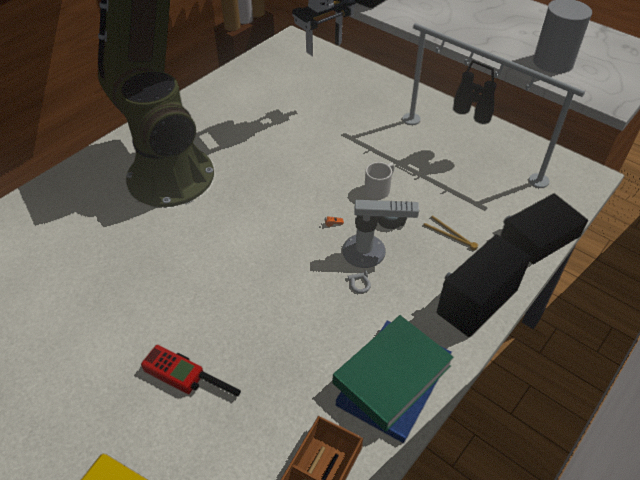

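Run:
```python
from h import *
for n in ['scene','top']:
    manip.camera(n)
    o=manip.outline_of('lamp_head',n)
    for d in o[:2]:
        m=d['pixels']; print(n,d['score'],d['centre'],m.sum())
        r=cv2.minAreaRect(np.argwhere(m).astype(np.float32)); print(cv2.boxPoints(r))
        np.save(f'{n}_head.npy',m); 
    for t,z in [('lamp_collar',122),('lamp_head',171)]:
        for f in manip.find_in(t,n)[:1]: print(n,t,onz(n,f['centre'],z))
for t in ['whistle','shackle','compass','mug','radio','dividers']:
    f=manip.find_in(t,'top')
    if f: print(t,f[0]['score'],f[0]['centre'],onz('top',f[0]['centre'],15).round())
```

```text
scene 0.64 [207.3, 385.4] 1050
[[198.89502 354.11298]
 [219.57678 353.3609 ]
 [221.91815 417.74847]
 [201.23639 418.50055]]
scene lamp_collar [644.7597439   58.66882569 122.        ]
scene lamp_head [641.2225521  147.73647611 171.        ]
top 0.68 [176.0, 194.6] 451
[[143. 179.]
 [208. 179.]
 [208. 197.]
 [143. 197.]]
top lamp_collar [569.63573792 109.60731394 122.        ]
top lamp_head [634.3323855  152.52237433 171.        ]
whistle 0.58 [295.0, 260.1] [473. 153.  15.]
shackle 0.68 [213.2, 310.3] [653.  50.  15.]
compass 0.67 [242.4, 214.1] [585. 257.  15.]
mug 0.73 [207.8, 249.5] [664. 184.  15.]
radio 0.64 [289.7, 524.3] [ 494. -407.   15.]
dividers 0.65 [220.6, 313.3] [637.  43.  15.]
```

The top view shows the lamp foot near (row 240, col 274). Its head runs up-left to about (176, 229), and the shackle, whistle, compass, dividers and mug are close by. I'll zoom in to pick the head's corners.

Run:
```python
import cv2,numpy as np
a=cv2.imread('pics/top0.png')[160:270,210:310]; a=cv2.resize(a,None,fx=5,fy=5,interpolation=cv2.INTER_CUBIC)
b=cv2.imread('pics/scene0.png')[190:270,335:425]; b=cv2.resize(b,(300,267),interpolation=cv2.INTER_CUBIC)
c=np.zeros((550,800,3),np.uint8); c[:,:500]=a; c[:267,500:]=b
cv2.imwrite('pics/crop.png',c)
```

```text
(no output)
```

View pics/crop.png

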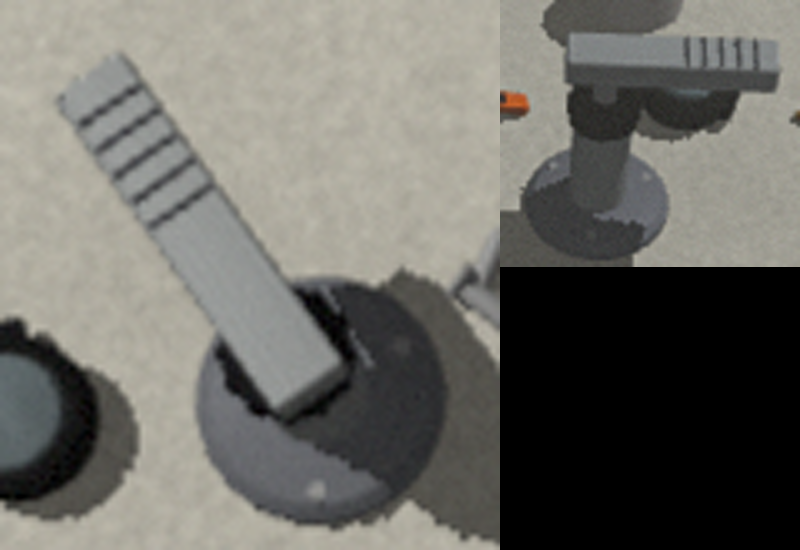

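The crop shows the head's top face with corners (crop x,y) at about (62,97), (122,55), (345,362) and (278,408).

Run:
```python
from h import *
from scipy.optimize import least_squares
c=np.array([(62,97),(122,55),(345,362),(278,408)])
px=[(160+y/5-.4,210+x/5-.4) for x,y in c]
Q=np.array([onz('top',p,171) for p in px])[:,:2]; print(Q, [np.linalg.norm(Q[i]-Q[(i+1)%4]) for i in range(4)])
# far-left,far-right,near-right,near-left in body frame
B=np.array([(120,16),(120,-16),(-30,-16),(-30,16)])
f=lambda v:(B@R.from_euler('z',v[2]).as_matrix()[:2,:2].T+v[:2]-Q).ravel()
s=least_squares(f,[580,110,1]); print(s.x,np.degrees(s.x[2]),s.fun.round(1))
foot=onz('top',(160+402/5,210+321/5),9); print('foot',foot)
x,y,a=s.x
for b in B:
    w=R.from_euler('z',a).as_matrix()[:2,:2]@b+[x,y]; print(np.array(proj('scene',[*w,171])).round(1))
print('axis foot scene',proj('scene',[x,y,18]))
print(T())
```

```text
[[681.52255189 209.13275344]
 [698.29458268 187.34690651]
 [581.5905627   98.93542609]
 [564.0140807  123.00298312]] [np.float64(27.494074693127256), np.float64(146.41181014004064), np.float64(29.80234924840962), np.float64(145.69343889579181)]
[595.27561175 127.71129009   0.64053848] 36.70015180020958 [ 0.4  3.1  2.8 -0.7 -0.8 -2.  -2.4 -0.4]
foot [592.76333249 127.61554391   9.        ]
[202.  417.3]
[211.8 418. ]
[209.1 353.3]
[199.4 353.6]
axis foot scene [np.float64(247.367109875235), np.float64(362.9114098714492)]
(array([125.26939373, 535.5217009 , 205.41438559]), array([[ 1.75356798e-05, -9.73719182e-01,  2.27751956e-01],
       [-9.08572246e-05,  2.27751953e-01,  9.73719179e-01],
       [-9.99999996e-01, -3.77677383e-05, -8.44756372e-05]]))
```

The fit puts the axis at about (594.5, 127.7) with head yaw 0.64 rad, and the scene view agrees. The jaws need to turn by -130° in the world. That leaves j6 at about 1.14, with room to unlock. Moving over the lamp first.

Emit:
{"method": "step_arm", "body": {
  "commands": [0, -0.05, -0.0264, 0, 0, 0, 0.094, 0, -0.05, -0.0264, 0, 0, 0, 0.094, 0, -0.05, -0.0264, 0, 0, 0, 0.094, 0, -0.05, -0.0264, 0, 0, 0, 0.094, 0, -0.05, -0.0264, 0, 0, 0, 0.094]
}}

```text
clock: 1.62
eef_pos: [339.8, 348.7, 205.7]
eef_rot: [-0.564, 1.57, 0.777]
wrist_force: [0.1, 0.7, 0.8]
finger_gap: 94.2
```

Emit:
{"method": "step_arm", "body": {
  "commands": [0, -0.05, -0.0264, 0, 0, 0, 0.094, 0, -0.05, -0.0264, 0, 0, 0, 0.094, 0, -0.05, -0.0264, 0, 0, 0, 0.094, 0, -0.05, -0.0264, 0, 0, 0, 0.094, 0, -0.05, -0.0264, 0, 0, 0, 0.094]
}}

```text
clock: 2.25
eef_pos: [553.3, 163.1, 205.6]
eef_rot: [-0.972, 1.57, 0.368]
wrist_force: [0.2, 0.9, 0.3]
finger_gap: 93.8
```

Emit:
{"method": "step_arm", "body": {
  "commands": [0, -0.05, -0.0264, 10, 0, 0, 0.094, 0, 0, 0, 10, 0, 0, 0.094, 0, 0, 0, 10, 0, 0, 0.094, 0, 0, 0, 10, 0, 0, 0.094, 0, 0, 0, 10, 0, 0, 0.094]
}}

```text
clock: 2.88
eef_pos: [594.7, 127.4, 205.4]
eef_rot: [3.059, 1.571, -2.761]
wrist_force: [0.2, 0.1, 0.2]
finger_gap: 94.4
```

Emit:
{"method": "step_arm", "body": {
  "commands": [0, 0, 0, 10, 0, 0, 0.094, 0, 0, 0, 10, 0, 0, 0.094, 0, 0, 0, 10, 0, 0, 0.094, 0, 0, 0, 10, 0, 0, 0.094, 0, 0, 0, 10, 0, 0, 0.094]
}}

```text
clock: 3.5
eef_pos: [594.7, 127.5, 205.4]
eef_rot: [-2.814, 1.571, 3.059]
wrist_force: [0.5, 0.0, 0.9]
finger_gap: 94.0
```

Emit:
{"method": "step_arm", "body": {
  "commands": [0, 0, 0, 10, 0, 0, 0.094, 0, 0, 0, 10, 0, 0, 0.094, 0, 0, 0, 10, 0, 0, 0.094, 0, 0, 0, 0, 0, 0, 0.094]
}}

```text
clock: 4.0
eef_pos: [594.7, 127.5, 205.4]
eef_rot: [-2.138, 1.571, -3.065]
wrist_force: [0.1, -0.3, 0.1]
finger_gap: 93.9
```

Run:
```python
from h import *
p,r=T(); s=manip.read_state(); print(s['clock'],p,np.degrees(np.arctan2(r[1,2],r[0,2])),s['joints'].round(3),s['wrist_force'].round(2),s['moment'].round(3))
im=manip.camera('wrist')[:,:,::-1].copy()
a=0.64; A=R.from_euler('z',a).as_matrix()[:2,:2]
B=np.array([(120,16),(120,-16),(-30,-16),(-30,16)])
q=[proj('wrist',[*(A@b+[594.5,127.7]),171]) for b in B]; print(np.array(q).round())
cv2.polylines(im,[np.array(q)[:,::-1].round().astype(np.int32)],True,(0,0,255),1)
cv2.imwrite('pics/w1.png',im)
```

```text
4.0 [594.69121158 127.46085157 205.39320088] -53.10815107135088 [0.151 0.431 1.344 0.    1.367 1.078] [ 0.08 -0.28  0.06] [-0.063  0.138  0.014]
[[ 38. 286.]
 [ 39. 349.]
 [315. 343.]
 [314. 289.]]
```

View pics/w1.png

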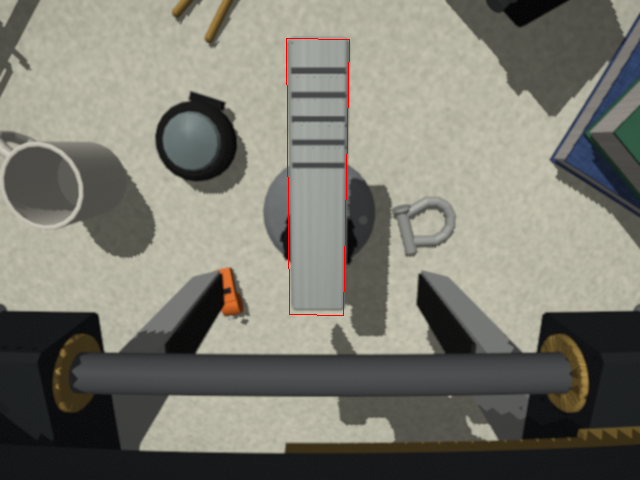

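The head sits within about 1 mm of the predicted box, slightly to the right. I'll descend 65 mm and close gently.

Emit:
{"method": "step_arm", "body": {
  "commands": [0.02, 0, 0, 0, 0, 0, 0.094, 0.02, 0, 0, 0, 0, 0, 0.094, 0.02, 0, 0, 0, 0, 0, 0.094, 0.005, 0, 0, 0, 0, 0, 0.06, 0, 0, 0, 0, 0, 0.04],
  "squeeze": 15
}}

```text
$.commands: bad value
```

Emit:
{"method": "step_arm", "body": {
  "commands": [0, 0, 0, 0, 0, 0, 0.025, 0, 0, 0, 0, 0, 0, 0.025, 0, 0, 0, 0, 0, 0, 0.025, 0, 0, 0, 0, 0, 0, 0.025, 0, 0, 0, 0, 0, 0, 0.025],
  "squeeze": 15
}}

```text
clock: 4.68
eef_pos: [594.7, 127.5, 205.4]
eef_rot: [-1.839, 1.571, -2.767]
wrist_force: [0.3, -0.1, -0.5]
finger_gap: 47.3
```

```bash
cat >> h.py <<'E'
def rep(x=594.5,y=127.7):
    p,r=T(); s=manip.read_state(); f=np.array(s['wrist_force']); m=np.array(s['moment'])
    print('t',round(s['clock'],2),'p',p.round(2),'jaw',round(np.degrees(np.arctan2(r[1,2],r[0,2])),2),'F',f.round(2),'Ftool',(r.T@f).round(2),'M',m.round(3),'gap',round(s['finger_gap'],1),'j6',round(s['joints'][5],3))
E
python3 -c "
from h import *
rep()"
```

```text
t 4.67 p [594.66 127.49 205.43] jaw -53.15 F [ 0.3  -0.14 -0.54] Ftool [0.54 0.15 0.3 ] M [-0.081  0.095  0.025] gap 47.3 j6 1.079
```

The first call was refused, so nothing descended and the fingers only closed part-way in the air above the head. I'll reopen and then descend.

Emit:
{"method": "step_arm", "body": {
  "commands": [0, 0, 0, 0, 0, 0, 0.07, 0, 0, 0, 0, 0, 0, 0.07, 0, 0, 0, 0, 0, 0, 0.07],
  "squeeze": 15
}}

```text
clock: 5.05
eef_pos: [594.7, 127.5, 205.5]
eef_rot: [-0.735, 1.571, -1.663]
wrist_force: [-0.1, 0.2, -0.7]
finger_gap: 69.5
```

Emit:
{"method": "step_arm", "body": {
  "commands": [0.02, 0, 0, 0, 0, 0, 0.07, 0.02, 0, 0, 0, 0, 0, 0.07, 0.02, 0, 0, 0, 0, 0, 0.07, 0.005, 0, 0, 0, 0, 0, 0.06, 0, 0, 0, 0, 0, 0, 0.05],
  "squeeze": 15
}}

```text
clock: 5.68
eef_pos: [594.8, 127.5, 140.8]
eef_rot: [1.074, 1.571, 0.146]
wrist_force: [-0.8, 1.0, -1.1]
finger_gap: 53.7
```

Emit:
{"method": "step_arm", "body": {
  "commands": [0, 0, 0, 0, 0, 0, 0.025, 0, 0, 0, 0, 0, 0, 0.025, 0, 0, 0, 0, 0, 0, 0.025, 0, 0, 0, 0, 0, 0, 0.025, 0, 0, 0, 0, 0, 0, 0.025],
  "squeeze": 15
}}

```text
clock: 6.3
eef_pos: [594.2, 128.5, 141.1]
eef_rot: [2.928, 1.569, 2.001]
wrist_force: [-5.7, 5.8, 4.1]
finger_gap: 31.9
```

```bash
python3 -c "
from h import *
rep()"
```

```text
t 6.3 p [594.17 128.53 141.08] jaw -53.14 F [-5.68  5.84  4.11] Ftool [-4.1  -1.04 -8.09] M [ 1.075  1.222 -0.03 ] gap 31.9 j6 1.079
```

Gripped, with the gap at 31.9 mm. The head sits about 1.2 mm toward the tool's -z, so I'll relieve that side load.

Emit:
{"method": "step_arm", "body": {
  "commands": [-0.0005, 0, -0.0006, 0, 0, 0, 0.025, 0, 0, -0.0006, 0, 0, 0, 0.025, 0, 0, 0, 0, 0, 0, 0.025],
  "squeeze": 15
}}

```text
clock: 6.68
eef_pos: [594.1, 128.5, 141.1]
eef_rot: [1.526, 1.57, 0.598]
wrist_force: [1.8, 2.6, 0.0]
finger_gap: 31.8
```

```bash
python3 -c "
from h import *
rep()"
```

```text
t 6.67 p [594.1  128.55 141.12] jaw -53.17 F [1.84 2.58 0.  ] Ftool [-0.    3.02 -0.96] M [0.73  0.093 0.012] gap 31.8 j6 1.081
```

Emit:
{"method": "step_arm", "body": {
  "commands": [0, 0, 0, -3, 0, 0, 0.025, 0, 0, 0, -3, 0, 0, 0.025, 0, 0, 0, -4, 0, 0, 0.025, 0, 0, 0, -4, 0, 0, 0.025, 0, 0, 0, -4, 0, 0, 0.025]
}}

```text
clock: 7.3
eef_pos: [594.6, 128.1, 141.1]
eef_rot: [0.464, 1.569, -0.148]
wrist_force: [7.0, -0.3, -1.4]
finger_gap: 32.0
```

```bash
python3 -c "
from h import *
rep()"
```

```text
t 7.3 p [594.61 128.05 141.11] jaw -35.06 F [ 7.04 -0.28 -1.45] Ftool [1.46 3.81 5.92] M [ 0.078 -0.626 -0.08 ] gap 32.0 j6 0.764
```

The side load indicates the axis is about 2.7 mm further along the head (+y in the tool) than where I'm gripping. From here I'll turn about that axis by adding a small z shift to each row.

Emit:
{"method": "step_arm", "body": {
  "commands": [0, 0.0003, 0.0006, -4, 0, 0, 0.025, 0, 0, 0.0006, -4, 0, 0, 0.025, 0, 0, 0.0002, -4, 0, 0, 0.025, 0, 0, 0.0002, -4, 0, 0, 0.025, 0, 0, 0.0002, -4, 0, 0, 0.025]
}}

```text
clock: 7.92
eef_pos: [595.4, 127.7, 141.1]
eef_rot: [-2.665, 1.57, -2.928]
wrist_force: [-3.4, 1.7, 1.7]
finger_gap: 31.6
```

```bash
python3 -c "
from h import *
rep()"
```

```text
t 7.92 p [595.37 127.71 141.09] jaw -15.04 F [-3.35  1.65  1.73] Ftool [-1.73  0.72 -3.67] M [ 0.229  0.749 -0.094] gap 31.6 j6 0.414
```

Emit:
{"method": "step_arm", "body": {
  "commands": [0, 0, -0.0003, -4, 0, 0, 0.025, 0, 0, 0.0001, -4, 0, 0, 0.025, 0, 0, 0.0001, -4, 0, 0, 0.025, 0, 0, 0.0001, -4, 0, 0, 0.025, 0, 0, 0, 0, 0, 0, 0.025]
}}

```text
clock: 8.55
eef_pos: [596.0, 127.6, 141.1]
eef_rot: [-0.335, 1.57, -0.321]
wrist_force: [2.5, 0.5, -0.3]
finger_gap: 31.7
```

```bash
python3 -c "
from h import *
rep()"
```

```text
t 8.55 p [595.98 127.63 141.1 ] jaw 0.81 F [ 2.51  0.55 -0.31] Ftool [0.31 0.51 2.52] M [ 0.099 -0.28   0.047] gap 31.7 j6 0.137
```

Rotated 54° (0.94 rad) with only a small moment, so the stem is unlocked. Now drawing it up: quick to about 40 mm, then slower.

Emit:
{"method": "step_arm", "body": {
  "commands": [-0.002, 0, 0.0002, 0, 0, 0, 0.025, -0.004, 0, 0, 0, 0, 0, 0.025, -0.004, 0, 0, 0, 0, 0, 0.025, -0.004, 0, 0, 0, 0, 0, 0.025, -0.004, 0, 0, 0, 0, 0, 0.025],
  "squeeze": 20
}}

```text
clock: 9.18
eef_pos: [596.0, 127.6, 159.0]
eef_rot: [-1.567, 1.571, -1.553]
wrist_force: [5.3, 0.3, -5.4]
finger_gap: 31.8
```

```bash
python3 -c "
from h import *
rep()"
```

```text
t 9.18 p [595.95 127.63 158.98] jaw 0.78 F [ 5.33  0.35 -5.45] Ftool [5.45 0.27 5.33] M [-0.092 -0.745 -0.001] gap 31.8 j6 0.138
```

Emit:
{"method": "step_arm", "body": {
  "commands": [-0.004, 0, 0.0004, 0, 0, 0, 0.025, -0.004, 0, 0, 0, 0, 0, 0.025, -0.004, 0, 0, 0, 0, 0, 0.025, -0.004, 0, 0, 0, 0, 0, 0.025, -0.004, 0, 0, 0, 0, 0, 0.025]
}}

```text
clock: 9.8
eef_pos: [596.0, 127.7, 179.0]
eef_rot: [-2.785, 1.57, -2.771]
wrist_force: [-1.7, -3.8, -5.5]
finger_gap: 32.0
```

```bash
python3 -c "
from h import *
rep()"
```

```text
t 9.8 p [596.01 127.65 179.03] jaw 0.82 F [-1.68 -3.78 -5.46] Ftool [ 5.46 -3.75 -1.73] M [-0.633  0.489 -0.041] gap 32.0 j6 0.137
```

Emit:
{"method": "step_arm", "body": {
  "commands": [-0.002, 0.0, 0, 0, 0, 0, 0.025, -0.002, 0, 0, 0, 0, 0, 0.025, -0.002, 0, 0, 0, 0, 0, 0.025, -0.002, 0, 0, 0, 0, 0, 0.025, -0.002, 0, 0, 0, 0, 0, 0.025]
}}

```text
clock: 10.42
eef_pos: [596.0, 127.7, 188.9]
eef_rot: [-2.782, 1.57, -2.768]
wrist_force: [-2.6, -3.4, -5.2]
finger_gap: 32.1
```

Emit:
{"method": "step_arm", "body": {
  "commands": [-0.0008, 0.0, 0, 0, 0, 0, 0.025, -0.0006, 0, 0, 0, 0, 0, 0.025, -0.0006, 0, 0, 0, 0, 0, 0.025, -0.0005, 0, 0, 0, 0, 0, 0.025]
}}

```text
clock: 10.92
eef_pos: [596.0, 127.7, 191.4]
eef_rot: [-2.801, 1.57, -2.786]
wrist_force: [-3.9, -4.7, -4.5]
finger_gap: 31.7
```

Emit:
{"method": "step_arm", "body": {
  "commands": [-0.0005, 0, 0, 0, 0, 0, 0.025, -0.0005, 0, 0, 0, 0, 0, 0.025, -0.0005, 0, 0, 0, 0, 0, 0.025, -0.0005, 0, 0, 0, 0, 0, 0.025, -0.0005, 0, 0, 0, 0, 0, 0.025]
}}

```text
clock: 11.55
eef_pos: [596.0, 127.7, 193.9]
eef_rot: [-2.778, 1.57, -2.764]
wrist_force: [-3.6, -4.3, -3.9]
finger_gap: 32.1
```

Emit:
{"method": "step_arm", "body": {
  "commands": [-0.0005, 0, 0, 0, 0, 0, 0.025, -0.0005, 0, 0, 0, 0, 0, 0.025, -0.0005, 0, 0, 0, 0, 0, 0.025, -0.0005, 0, 0, 0, 0, 0, 0.025, -0.0005, 0, 0, 0, 0, 0, 0.025]
}}

```text
clock: 12.18
eef_pos: [596.0, 127.7, 195.8]
eef_rot: [-2.87, 1.569, -2.855]
wrist_force: [-1.9, -3.5, -12.8]
finger_gap: 32.0
```

The stop is felt. Force rose by about 7.5 N at z 195.8, so first touch was at about 194.3 and the recess spans roughly 191.3–194.3. I'll ease down to about 193.

Emit:
{"method": "step_arm", "body": {
  "commands": [0.0008, 0, -0.0004, 0, 0, 0, 0.025, 0.0008, 0, 0, 0, 0, 0, 0.025, 0.0008, 0, 0, 0, 0, 0, 0.025, 0.0008, 0, 0, 0, 0, 0, 0.025, 0, 0, 0, 0, 0, 0, 0.025]
}}

```text
clock: 12.8
eef_pos: [596.0, 127.7, 193.8]
eef_rot: [-0.156, 1.57, -0.141]
wrist_force: [-0.8, -4.5, -5.2]
finger_gap: 31.9
```

```bash
python3 -c "
from h import *
rep()"
```

```text
t 12.8 p [596.01 127.71 193.75] jaw 0.83 F [-0.81 -4.49 -5.18] Ftool [ 5.18 -4.48 -0.88] M [-1.047  0.666 -0.058] gap 31.9 j6 0.137
```

Emit:
{"method": "step_arm", "body": {
  "commands": [0.0005, 0, 0, 0, 0, 0, 0.025, 0, 0, 0, 0, 0, 0, 0.025]
}}

```text
clock: 13.05
eef_pos: [596.0, 127.7, 193.4]
eef_rot: [-0.139, 1.57, -0.124]
wrist_force: [-2.4, -5.6, -4.2]
finger_gap: 31.7
```

```bash
python3 -c "
from h import *
rep()"
```

```text
t 13.05 p [596.02 127.7  193.39] jaw 0.83 F [-2.44 -5.62 -4.22] Ftool [ 4.22 -5.58 -2.53] M [-0.984  0.727 -0.079] gap 31.7 j6 0.137
```

Emit:
{"method": "step_arm", "body": {
  "commands": [0.0005, -0.0006, -0.0003, 2, 0, 0, 0.025, 0, 0, -0.0001, 2, 0, 0, 0.025, 0, 0, -0.0001, 2, 0, 0, 0.025, 0, 0, -0.0001, 2, 0, 0, 0.025, 0, 0, 0, 1, 0, 0, 0.025],
  "squeeze": 14
}}

```text
clock: 13.68
eef_pos: [595.6, 127.6, 192.5]
eef_rot: [0.674, 1.57, 0.53]
wrist_force: [5.2, 3.1, -3.5]
finger_gap: 32.1
```

```bash
python3 -c "
from h import *
rep()"
```

```text
t 13.68 p [595.62 127.63 192.45] jaw -8.25 F [ 5.25  3.09 -3.52] Ftool [3.53 3.81 4.74] M [ 0.48  -0.521  0.072] gap 32.1 j6 0.295
```

Emit:
{"method": "step_arm", "body": {
  "commands": [-0.0004, 0.0003, 0.0004, 1, 0, 0, 0.025, 0, 0, 0, 1.5, 0, 0, 0.025, 0, 0, 0, 1.5, 0, 0, 0.025, 0, 0, -0.0001, 1.5, 0, 0, 0.025, 0, 0, 0, 1.5, 0, 0, 0.025]
}}

```text
clock: 14.3
eef_pos: [595.4, 127.7, 192.5]
eef_rot: [-3.12, 1.57, 2.896]
wrist_force: [-4.1, 4.9, -4.2]
finger_gap: 31.7
```

```bash
python3 -c "
from h import *
rep()"
```

```text
t 14.3 p [595.39 127.68 192.53] jaw -15.26 F [-4.08  4.89 -4.21] Ftool [ 4.21  3.65 -5.22] M [0.579 0.609 0.084] gap 31.7 j6 0.417
```

Emit:
{"method": "step_arm", "body": {
  "commands": [0, 0.0003, -0.0005, 1.5, 0, 0, 0.025, 0, 0, 0, 1.5, 0, 0, 0.025, 0, 0, -0.0001, 1.5, 0, 0, 0.025, 0, 0, 0, 1.5, 0, 0, 0.025, 0, 0, -0.0001, 1.5, 0, 0, 0.025]
}}

```text
clock: 14.92
eef_pos: [595.1, 127.8, 192.6]
eef_rot: [-1.033, 1.571, -1.43]
wrist_force: [-0.1, -1.4, -4.5]
finger_gap: 31.8
```

```bash
python3 -c "
from h import *
rep()"
```

```text
t 14.93 p [595.09 127.83 192.63] jaw -22.77 F [-0.08 -1.42 -4.47] Ftool [ 4.47 -1.34  0.47] M [-0.154  0.232  0.121] gap 31.8 j6 0.549
```

It's turning freely inside the recess. I'll carry on clockwise.

Emit:
{"method": "step_arm", "body": {
  "commands": [0, 0, -0.0001, 2, 0, 0, 0.025, 0, 0, -0.0001, 3, 0, 0, 0.025, 0, 0, -0.0001, 3, 0, 0, 0.025, 0, 0, -0.0001, 3, 0, 0, 0.025, 0, 0, -0.0001, 2, 0, 0, 0.025]
}}

```text
clock: 15.55
eef_pos: [594.6, 128.1, 192.6]
eef_rot: [-0.811, 1.571, -1.436]
wrist_force: [-1.0, -1.2, -5.8]
finger_gap: 31.7
```

```bash
python3 -c "
from h import *
rep()"
```

```text
t 15.55 p [594.62 128.1  192.65] jaw -35.8 F [-0.99 -1.16 -5.83] Ftool [ 5.83 -1.52 -0.13] M [-0.311  0.206  0.072] gap 31.7 j6 0.777
```

Emit:
{"method": "step_arm", "body": {
  "commands": [0, 0, -0.0001, 3, 0, 0, 0.025, 0, 0, -0.0002, 4, 0, 0, 0.025, 0, 0, -0.0001, 4, 0, 0, 0.025, 0, 0, -0.0001, 3, 0, 0, 0.025, 0, 0, -0.0001, 2, 0, 0, 0.025]
}}

```text
clock: 16.18
eef_pos: [594.2, 128.5, 192.7]
eef_rot: [-0.612, 1.571, -1.516]
wrist_force: [0.4, -2.8, -4.7]
finger_gap: 32.1
```

```bash
python3 -c "
from h import *
rep()"
```

```text
t 16.18 p [594.17 128.55 192.65] jaw -51.78 F [ 0.35 -2.8  -4.71] Ftool [ 4.72 -1.46  2.42] M [-0.375  0.274  0.118] gap 32.1 j6 1.057
```

Back at the locked angle within 1.4°. I'll finish the turn, then lower until the lock carries the weight.

Emit:
{"method": "step_arm", "body": {
  "commands": [0, 0, 0, 1, 0, 0, 0.025, 0.0006, 0, 0.0002, 0, 0, 0, 0.025, 0.0006, 0, 0, 0, 0, 0, 0.025, 0.0006, 0, 0, 0, 0, 0, 0.025, 0, 0, 0, 0, 0, 0, 0.025]
}}

```text
clock: 16.8
eef_pos: [594.2, 128.6, 190.7]
eef_rot: [-2.49, 1.57, 2.874]
wrist_force: [-3.2, 0.4, -4.2]
finger_gap: 32.1
```

```bash
python3 -c "
from h import *
rep()"
```

```text
t 16.8 p [594.17 128.56 190.72] jaw -52.66 F [-3.21  0.42 -4.18] Ftool [ 4.18 -2.3  -2.28] M [-0.098  0.712 -0.044] gap 32.1 j6 1.072
```

Emit:
{"method": "step_arm", "body": {
  "commands": [0.0004, 0, 0, 0, 0, 0, 0.025, 0.0004, 0, 0, 0, 0, 0, 0.025, 0, 0, 0, 0, 0, 0, 0.025]
}}

```text
clock: 17.18
eef_pos: [594.2, 128.6, 189.9]
eef_rot: [-2.428, 1.57, 2.936]
wrist_force: [-3.9, 0.5, -4.2]
finger_gap: 32.0
```

```bash
python3 -c "
from h import *
rep()"
```

```text
t 17.18 p [594.17 128.56 189.93] jaw -52.66 F [-3.92  0.45 -4.17] Ftool [ 4.17 -2.84 -2.74] M [ 0.051  0.87  -0.048] gap 32.0 j6 1.072
```

Emit:
{"method": "step_arm", "body": {
  "commands": [0.0004, 0, 0, 0, 0, 0, 0.025, 0.0003, 0, 0, 0, 0, 0, 0.025, 0, 0, 0, 0, 0, 0, 0.025]
}}

```text
clock: 17.55
eef_pos: [594.2, 128.5, 189.5]
eef_rot: [-2.826, 1.571, 2.538]
wrist_force: [-5.3, 0.1, -2.2]
finger_gap: 31.8
```

```bash
python3 -c "
from h import *
rep()"
```

```text
t 17.55 p [594.21 128.53 189.49] jaw -52.66 F [-5.27  0.1  -2.25] Ftool [ 2.25 -4.13 -3.27] M [ 0.012  1.123 -0.057] gap 31.8 j6 1.072
```

The lock is taking the weight: Fz has dropped from -4.2 to -2.2 and the downward motion is resisted. Releasing, then withdrawing upward.

Emit:
{"method": "step_arm", "body": {
  "commands": [0.0002, -0.0004, -0.0003, 0, 0, 0, 0.025, 0, 0, 0, 0, 0, 0, 0.04, 0, 0, 0, 0, 0, 0, 0.06, 0, 0, 0, 0, 0, 0, 0.07, 0, 0, 0, 0, 0, 0, 0.07]
}}

```text
clock: 18.18
eef_pos: [593.9, 128.5, 189.2]
eef_rot: [0.933, 1.571, 0.014]
wrist_force: [0.5, 0.4, 1.2]
finger_gap: 66.7
```

```bash
python3 -c "
from h import *
rep()"
```

```text
t 18.18 p [593.87 128.46 189.24] jaw -52.67 F [0.55 0.36 1.17] Ftool [-1.17  0.65  0.05] M [0.    0.094 0.033] gap 66.7 j6 1.072
```

Emit:
{"method": "step_arm", "body": {
  "commands": [-0.02, 0, 0, 0, 0, 0, 0.07, -0.03, 0, 0, 0, 0, 0, 0.07, -0.03, 0, 0, 0, 0, 0, 0.07, -0.03, 0, 0, 0, 0, 0, 0.07, 0, 0, 0, 0, 0, 0, 0.07]
}}

```text
clock: 18.8
eef_pos: [594.4, 128.6, 301.3]
eef_rot: [1.059, 1.567, 0.139]
wrist_force: [-0.5, 0.3, -0.6]
finger_gap: 70.4
```

Run:
```python
from h import *
rep()
ax=[595.9,130.]; A=R.from_euler('z',0.645).as_matrix()[:2,:2]
B=np.array([(120,16),(120,-16),(-30,-16),(-30,16)])
out=np.zeros((480,800,3),np.uint8)
for n,sl in (('wrist',None),('scene',(slice(170,290),slice(320,440)))):
    im=manip.camera(n)[:,:,::-1].copy()
    for h,c in ((171,(255,0,0)),(171+49,(0,0,255))):
        q=np.array([proj(n,[*(A@b+ax),h]) for b in B])[:,::-1]
        cv2.polylines(im,[q.round().astype(np.int32)],True,c,1)
    if sl: out[:320,480:]=cv2.resize(im[sl],(320,320),interpolation=cv2.INTER_CUBIC)
    else: out[:360,:480]=cv2.resize(im,(480,360))
cv2.imwrite('pics/end.png',out)
```

```text
t 18.8 p [594.37 128.57 301.33] jaw -52.67 F [-0.53  0.35 -0.61] Ftool [ 0.61 -0.21 -0.6 ] M [-0.126  0.125  0.013] gap 70.4 j6 1.072
```

View pics/end.png

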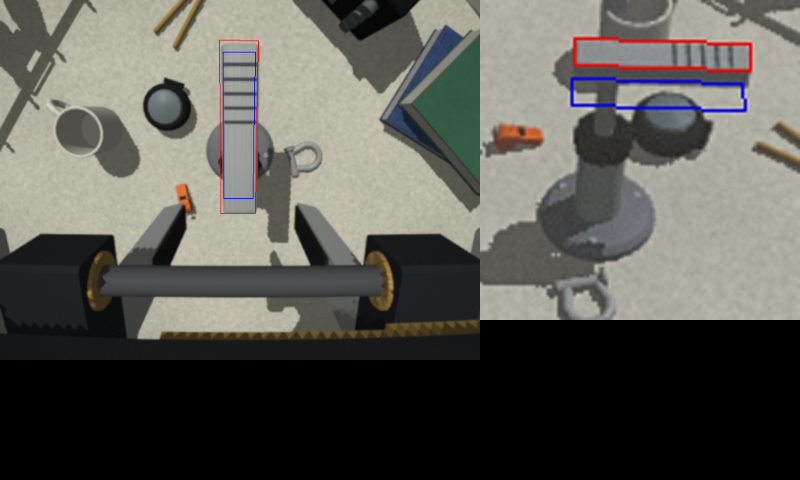

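The head matches the +49 mm outline (red) in both views, and not the down position (blue). It's at the locked angle with nothing touching it, and the bystanders in view are undisturbed. Handing in.

```bash
python3 -c "
from cell import manip
print(manip.sign_off())"
```

```text
the job is handed in; nothing more can be done
None
```

The lamp is raised and locked at its preset height, and I handed the job in about 19 s into the 67 s allowed; no verdict was reported.

**What I did:** I gripped the head across its width and turned it 54° (0.94 rad) anticlockwise to unlock it. I drew the stem up until it met the sprung stop at about 53 mm, where the force rose about 7.5 N above the sliding load. Then I eased off about 2 mm, turned it back clockwise to about 0.5° short of where it started, lowered it until the lock took the weight, and let go.

**Last checks:**
- **Height:** after release, the wrist and scene pictures both match a head about 49 mm up, at the locked angle.
- **Contact:** the wrist force was near zero, and the robot was about 110 mm above its release height.
- **Bystanders:** those visible in the last picture look undisturbed. I judged this by eye and did not measure it. The radio was out of view, but the arm never went near it.

**What went wrong or disagreed:**
- One move call was refused as "bad value", so the fingers closed partway in the air; I reopened them and carried on.
- My first estimate of the lamp's axis was off by about 2–3 mm along the head. This caused side forces at the wrist of up to about 8 N, which I relieved as I went.
- The stem came to rest about 0.8 mm lower than I had worked out from the stop.

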